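Start the disc sander and close its stop flap

ROBOT

A 6-joint arm with a two-finger parallel gripper is mounted at the origin on a cart in front of the work surface, level with it; the furniture and walls round the work are solid. World frame = base frame: x ahead of the robot, y to its left, z up, the work surface at z = 0. Lengths are in m, angles in rad, forces in N, time in s.
With the tool pointing down it reaches from about 0.375 to 0.975 m from the base axis. Payload 3.8 kg.
Tool frame: the origin (TCP) lies where the fingers leave the gripper's body, on its centre line; the fingertips stand 73 mm ahead of it and the grasp point (between the pads) lies 54 mm ahead of it; z points along the fingers, y is the line along which they close (so a half turn about z gives the same grasp; the last joint's range is limited). The gripper opens to 85 mm and grips with 20 to 120 N. Pads are 22 mm wide; open, the fingers measure 114 mm over their backs; the gripper's body (76 mm by 85 mm) begins 54 mm behind the grasp point. The pads swing forward as they close: fully open they stand 13 mm farther back than shut.
Start: joints at [-1.256, 0.264, 1.604, -0, 1.274, -0.037], TCP at [0.233, -0.634, 0.304] pointing down, gripper open.
Joint ranges: [-2.63, 2.63], [-0.94, 2.18], [0.31, 2.57], [-1.31, 4.45], [0, 2.66], [-2.55, 2.55]. Speed limits (rad/s): [2.57, 2.57, 3.14, 3.14, 3.14, 3.14].

INTERFACE

Orientations are given as a rotation vector (axis times angle).
In Python, from workcell import read_state, viewer, bot gives the robot as it stands.
- The arm moves only by the tool jog_arm, never from a script. Its argument "increments" is a list that holds one entry, the list of rows, each a list of 7 numbers: the shift along the tool's x, y, z in units of 30 mm (1.0 is 30 mm), then the turn, a rotation vector about the tool's x, y, z in units of 6 degrees (1.0 is 6 degrees), then the opening, from -1 (shut) to 1 (fully open). A call has exactly 5 rows; each row shifts and turns the commanded pose from where the row before left it, along the tool's axes as they then stand; what a row does not reach is not made up. A row lasts 1/12 s, in which the tool goes at most 41.7 mm and 7.16 degrees, less where a joint would pass 70% of its speed; a pose out of reach is approached as far as the arm can. A call is refused whole if a number of a shift passes 1 or a number of a turn 1, either way. A call with a gripper value outside its range is refused whole. The fingers move at their own pace and stop on an object; "force" is the grip in N (left out, the last holds). Time passes only in rows, so rows that do not move let the fingers close, or fill a call up. It gives the time, the measured TCP pose, the force, the opening and the grip force at its end, in the units of the state.
- read_state(): the state, without advancing time (a new reading comes with each control period).
- viewer.read_camera(name): name is "scene" or "top" or "wrist"; returns (picture, depth): 480x640x3 uint8, blue, green, red; 480x640 float32, m along the optical axis (not along the pixel's ray), 0 where there is no reading.
- viewer.camera_params(name): a dict with "fx", "fy", "cx", "cy" (pixels), "R" (3x3) and "t" (3): a world point X has camera coordinates R X + t; the wrist camera has in their place "hand_eye" (4x4, takes a point from camera to tool coordinates, whose origin is the TCP and whose axes are the flange's). Camera axes: x right, y down, z forward; pixel columns grow to the right and rows downward; lengths in m; the calibration is good to about 2 mm. A picture is of the moment at which its call begins: read the wrist's pose just before it. camera_params takes no time and is no camera call.
- bot.finish_job(): hands the job in; it is judged then, once.
The state is a dict: "time": time; "q": joint angles; "joint_vel": joint speeds; "joint_torque": joint torques, N m; "tool_pos": TCP position; "tcp_rot": TCP orientation; "wrist_force": force on the tool from outside, world axes, zero at the start; "torque": the same for the moment, N m; "width": opening from 0.0 (shut) to 1.0 (fully open); "grip_force": force on a finger pad.
Only numpy, scipy, OpenCV 4.12 (cv2) and the standard library are available. Lean on these libraries where they do the work, as an engineer would, in place of code of your own. Each camera call takes 0.05 s, during which the arm holds its last target. There are 200 camera calls.

TASK

Start the small disc sander from the switch box on its base. With closed fingertips, press the grey catch so that the yellow stop flap springs open, press the green start button fully in so that it stays in, then push the flap down gently until the catch clicks over it, leaving its red stop pad ready for an emergency; pushing the flap hard would stop the sander again. Grasp and lift nothing, and leave the tape roll, bottle, marker and eraser beside the machine where they are.

Things in the scene. Friction and masses are not known exactly. Their poses are not given: they have to be found in the camera images.
- sander: Disc sander fixed to the table; dark base 200 (x) x 340 (y) x 22 mm high. Origin on the table, mid-base; x to its back, y to its left. Left half (y 0 to 0.18): blue disc housing, motor behind, aluminium table in front, up to 192 mm high. Right half: black switch box, x -0.095 to 0.045, y -0.168 to -0.082, deck 60 mm above the table (52 mm under the catch); nothing above the base stands behind it.
- catch_press (a point): Where to press the catch: top of the grey ribbed key, 30 mm wide (y) and 32 mm long (x), at the front of the switch box, 76 mm above the table. Pressed straight down here (28 mm in front of its pivot) it frees the flap after about 6 mm, with 2 to 5 N; its stop is at 9 mm. As it tips, its top rubs 4 mm towards the front. It springs back.
- catch (a joint): Angle of the catch, rad: 0 at rest, 0.34 pressed to its stop; the flap is free from about 0.22.
- flap (a joint): Angle of the yellow flap, rad: 0 closed under the catch, 1.85 fully open (16 degrees past upright, away from the catch). A damped spring opens it in about 1 s once freed and holds it open with 0.03 N m. Pushed 0.025 below 0 it meets the red stop button; pushed on with over 20 N on the pad (11 N at the free edge) it stops the sander and pops the green button out.
- flap_pad (a point): Centre of the top of the red stop pad, a disc 41 mm across standing 9 mm proud of the flap's outer face, 46 mm from the hinge axis. Closed: 90 mm above the table, facing up; it moves with the flap. Clicking the flap shut takes about 5 to 7 N here.
- flap_edge (a point): Middle of the outer face at the flap's free edge, 84 mm from the hinge axis; the flap is 68 mm wide and 4 mm thick. Closed: 81 mm above the table, 28 mm behind catch_press. Moves with the flap.
- flap_hinge (a point): Middle of the flap's hinge axis, which runs along the sander's y; 79 mm above the table, fixed on the sander.
- start_top (a point): Centre of the top of the green start button, 23 mm across, under the flap, 56 mm in front of the hinge axis, 72 mm above the table when out. It goes straight down by 6 mm, gives way at about 7 N, snaps over and stays in. The red stop button is 38 mm to its right.
- start (a joint): Travel of the green start button, m: 0 out (stopped), 0.006 in (started). The red stop button rises by the same amount as it goes in.
- marker: Yellow paint marker 130 mm long, 15 mm thick, lying in front of the sander. Leave alone.
- rubber: Blue and white eraser 45 x 21 x 13 mm lying in front of the sander. Leave alone.
- tape: Roll of masking tape, 100 mm across, 25 mm high, lying to the right of the switch box. Leave alone.
- red_bottle: Standing red paint bottle 57 mm across, 155 mm high, right of and behind the switch box. Leave alone.

How it is judged:
By the outcome, as a careful person would: the job done as asked, in the order asked, and still so for the second after the job is handed in, with the robot touching nothing.
It also fails if it takes over 48 s, if anything falls off the work surface, if the arm or the gripper's body presses on something with over 40 N, if the wrist force passes 120 N, or if a joint passes its speed limit or range.

## Working session

There is one attempt and no reset: what is moved stays moved. The work goes in short steps, Python scripts to look and compute and a tool call to move; the robot and the scene stay as the last step left them, time stands still between calls to the robot, and variables do not carry over. Pictures are saved under pics/ and viewed, at most 10 in all, crops included, and the job is handed in when it is done.

Besides the shell and the picture viewer there is one more tool, called after "Call:" by a JSON object that holds its "name" and its "arguments". jog_arm: Moves the arm, as the interface text tells. Its arguments: {"type":"object","properties":{"increments":{"type":"array","items":{"type":"array","items":{"type":"array","items":{"type":"number"}}}},"force":{"type":"number"}},"required":["increments"]}

```bash
mkdir -p pics; ls
python3 - <<'E'
from workcell import read_state, viewer, bot
import cv2,numpy as np
s=read_state();print(s)
for n in("scene","top"):
    p,d=viewer.read_camera(n);cv2.imwrite(f"pics/{n}0.png",p);np.save(f"pics/{n}0.npy",d)
    print(viewer.camera_params(n))
print(viewer.camera_params("wrist"))
E
```

```text
pics
{'time': 0.0, 'q': array([-1.25589807e+00,  2.64778163e-01,  1.60537041e+00, -3.45024871e-05,
        1.27368597e+00, -3.68960159e-02]), 'joint_vel': array([-1.10825715e-03, -5.83269636e-04, -6.55747282e-04, -1.69896207e-03,
        2.19297209e-05, -3.22559974e-04]), 'joint_torque': array([-9.72936941e-04, -5.15108621e+01, -3.67308676e+01,  4.11691894e-05,
        1.28558680e-02, -3.10772873e-05]), 'tool_pos': array([ 0.2324113 , -0.63312798,  0.30254692]), 'tcp_rot': array([-3.09093336e+00, -5.49379941e-01,  5.38849537e-04]), 'wrist_force': array([ 0.68692152, -0.27959695, -0.37560607]), 'torque': array([-0.00070318, -0.02116958, -0.01836584]), 'grip_force': 0.0, 'width': 1.0005875393222639}
{'fx': 525.4348550877605, 'fy': 525.4348550877605, 'cx': 327.21060969535597, 'cy': 241.6994801717074, 'R': array([[-0.87052236, -0.49200067,  0.01123233],
       [-0.23132808,  0.38894231, -0.89174615],
       [ 0.43437098, -0.77888332, -0.45239654]]), 't': array([0.44170478, 0.23489638, 0.7149294 ])}
{'fx': 441.8449544300681, 'fy': 441.8449544300681, 'cx': 328.52434436966695, 'cy': 239.69561935732102, 'R': array([[-0.17793935, -0.98404053, -0.00135212],
       [-0.96144142,  0.17414532, -0.2128469 ],
       [ 0.20968544, -0.03657385, -0.97708463]]), 't': array([-0.02461965,  0.59532665,  0.81283049])}
{'fx': 378.9526876979755, 'fy': 378.9526876979755, 'cx': 312.3769057218443, 'cy': 233.55771083654207, 'hand_eye': array([[-2.27530645e-04, -9.61145852e-01, -2.76040937e-01,
         7.00914706e-02],
       [ 9.99999970e-01, -2.42248179e-04,  1.92188690e-05,
        -2.88261053e-04],
       [-8.53425507e-05, -2.76040925e-01,  9.61145879e-01,
        -6.96825775e-02],
       [ 0.00000000e+00,  0.00000000e+00,  0.00000000e+00,
         1.00000000e+00]])}
```

View pics/top0.png

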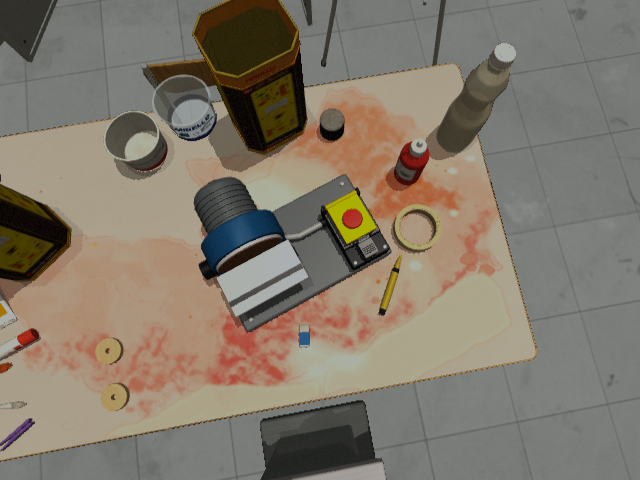

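View pics/scene0.png

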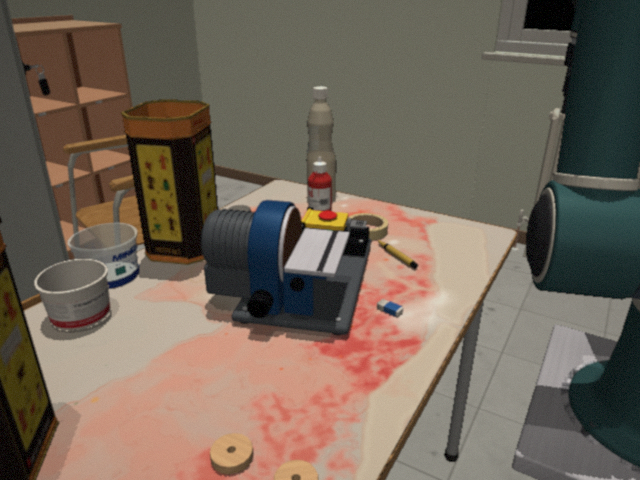

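The top view shows the red pad at (352,218), the grey catch at (367,247), base corners near (345,177), (390,250) and (247,330), the tape at (417,228), and the bottle at (411,160).

```bash
cat > h.py <<'E'
from workcell import read_state, viewer, bot
import cv2,numpy as np
from scipy.spatial.transform import Rotation as Ro
def ray(n,s=None):
    c=viewer.camera_params(n);K=np.array([[c['fx'],0,c['cx']],[0,c['fy'],c['cy']],[0,0,1]])
    if n=='wrist':
        T=np.eye(4);T[:3,:3]=Ro.from_rotvec(s['tcp_rot']).as_matrix();T[:3,3]=s['tool_pos'];T=T@c['hand_eye']
        return K,T[:3,:3],T[:3,3]
    return K,c['R'].T,-c['R'].T@c['t']
def atz(cam,uv,z):
    K,R,o=cam;d=R@np.linalg.solve(K,[uv[0],uv[1],1.]);return o+d*(z-o[2])/d[2]
def atd(cam,uv,d):
    K,R,o=cam;return o+R@np.linalg.solve(K,[uv[0],uv[1],1.])*d
def blob(p,f):
    h=cv2.cvtColor(p,cv2.COLOR_BGR2HSV).astype(int);m=f(h[...,0],h[...,1],h[...,2]).astype(np.uint8)
    n,l,st,c=cv2.connectedComponentsWithStats(m);return l,st,c
red=lambda h,s,v:((h<8)|(h>172))&(s>170)&(v>90)
yel=lambda h,s,v:(h>22)&(h<36)&(s>150)&(v>90)
E
python3 - <<'E'
from h import *
p=cv2.imread('pics/top0.png');d=np.load('pics/top0.npy');C=ray('top')
l,st,c=blob(p,red)
for i in range(1,len(st)):
    if st[i,4]>60:print('red',c[i],st[i],atz(C,c[i],.09))
l,st,c=blob(p,yel)
for i in range(1,len(st)):
    if st[i,4]>200 and 320<c[i][0]<385 and 180<c[i][1]<260:
        r=cv2.minAreaRect(np.argwhere(l==i)[:,::-1].astype(np.float32));print(c[i],st[i]);
        for b in cv2.boxPoints(r):print(b,atz(C,b,.081))
for uv,z in(((345,177),.022),((390,250),.022),((247,330),.022),((367,247),.076)):
    print(uv,atz(C,uv,z),atd(C,uv,d[uv[1],uv[0]]))
E
```

```text
red [413.89329268 157.19207317] [401 142  28  25 328] [ 0.71199637 -0.32788544  0.09      ]
red [352.11619718 218.3556338 ] [343 209  19  19 284] [ 0.6094845  -0.18198097  0.09      ]
red [ 25.71176471 337.41764706] [ 18 329  18  16 170] [0.49417721 0.45102957 0.09      ]
[350.13155704 216.46794338] [ 325  190   52   54 1201]
[324.3863 205.9018] [ 0.64658769 -0.13372999  0.081     ]
[354.8227  188.89322] [ 0.67052698 -0.19970116  0.081     ]
[376.64075 227.93607] [ 0.58418683 -0.22643181  0.081     ]
[346.20435 244.94464] [ 0.56142266 -0.16151065  0.081     ]
(345, 177) [ 0.71980092 -0.19117765  0.022     ] [ 0.72048951 -0.19137639  0.02007924]
(390, 250) [ 0.54626797 -0.25322036  0.022     ] [ 0.54640873 -0.25336712  0.0211492 ]
(247, 330) [0.43809187 0.06091551 0.022     ] [0.43816396 0.06119842 0.02040148]
(367, 247) [ 0.55115332 -0.20102088  0.076     ] [ 0.55104954 -0.20095139  0.07657083]
```

Call:
{"name": "jog_arm", "arguments": {"increments": [[[0.9,-0.6,0,0,0,0,-1],[0.9,-0.6,0,0,0,0,-1],[0.9,-0.6,0,0,0,0,-1],[0.9,-0.6,0,0,0,0,-1],[0.9,-0.6,0,0,0,0,-1]]]}}

```text
time: 0.52
tool_pos: [0.3287, -0.5012, 0.3032]
tcp_rot: [-3.092, -0.549, 0.0]
wrist_force: [0.1, 0.4, -0.4]
width: 0.302
grip_force: 0.0
```

Call:
{"name": "jog_arm", "arguments": {"increments": [[[0.9,-0.6,0,0,0,0,-1],[0.9,-0.6,0,0,0,0,-1],[0.9,-0.6,0,0,0,0,-1],[0.9,-0.6,0,0,0,0,-1],[0.9,-0.6,0,0,0,0,-1]]]}}

```text
time: 0.93
tool_pos: [0.4245, -0.3701, 0.3034]
tcp_rot: [-3.093, -0.549, 0.001]
wrist_force: [0.9, -0.0, -0.2]
width: 0.0
grip_force: 0.0
```

Call:
{"name": "jog_arm", "arguments": {"increments": [[[0.9,-0.6,0,0,0,0,-1],[0.9,-0.6,0,0,0,0,-1],[0.9,-0.6,0.3,0,0,0,-1],[0.5,-0.6,0.5,0,0,0,-1],[0,0,0,0,0,0,-1]]]}}

```text
time: 1.35
tool_pos: [0.4893, -0.2664, 0.2765]
tcp_rot: [-3.087, -0.555, 0.005]
wrist_force: [-0.3, 0.4, -0.2]
width: -0.001
grip_force: 0.0
```

```bash
cat > look.py <<'E'
import sys
from h import *
s=read_state();p,d=viewer.read_camera('wrist');n=sys.argv[1]
cv2.imwrite(f'pics/{n}.png',p);np.savez(f'pics/{n}.npz',d=d,r=s['tcp_rot'],t=s['tool_pos'])
print(s['time'],s['tool_pos'],s['wrist_force'],s['width'],Ro.from_rotvec(s['tcp_rot']).as_matrix().round(3).tolist())
C=ray('wrist',s)
for nm,f in(('red',red),('yel',yel)):
    l,st,c=blob(p,f)
    for i in range(1,len(st)):
        if st[i,4]>400:print(nm,c[i].round(),st[i],atz(C,c[i],.09 if nm=='red' else .081).round(4))
E
python3 look.py w1
```

```text
1.35 [ 0.4893391  -0.2663685   0.27647078] [-0.25630242  0.35027146 -0.15245584] -0.0011674043763642223 [[0.937, 0.348, -0.004], [0.348, -0.937, 0.005], [-0.002, -0.006, -1.0]]
red [243.  12.] [227   0  36  33 418] [ 0.6006 -0.1788  0.09  ]
```

View pics/w1.png

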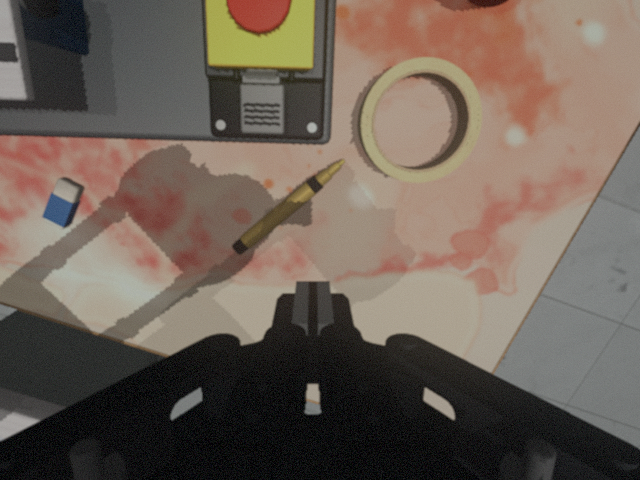

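The wrist view shows the grey catch key at about (262,108), the flap's front edge from (207,68) to (313,68), and the closed fingertips near (313,290).

Run:
```python
from h import *
f=np.load('pics/w1.npz');C=ray('wrist',dict(tcp_rot=f['r'],tool_pos=f['t']));d=f['d']
for uv,z in(((207,67),.081),((313,67),.081),((260,67),.081),((242,86),.076),((284,86),.076),((241,131),.076),((284,131),.076),((262,112),.076)):
    print(uv,atz(C,uv,z).round(4),atd(C,uv,d[uv[1],uv[0]]).round(4))
g=blob(cv2.imread('pics/w1.png'),yel)
for u in (215,310):
  c=[v for v in range(40,90) if g[0][v,u]>0];print(u,c[-1])
for v in range(78,145,4):print(v,atd(C,(262,v),d[v,262]).round(3))
```

```text
(207, 67) [ 0.5641 -0.1644  0.081 ] [ 0.5647 -0.1587  0.0614]
(313, 67) [ 0.5879 -0.2287  0.081 ] [ 0.5904 -0.2277  0.0604]
(260, 67) [ 0.576  -0.1966  0.081 ] [ 0.5763 -0.1958  0.0766]
(242, 86) [ 0.5611 -0.1881  0.076 ] [ 0.5611 -0.188   0.0757]
(284, 86) [ 0.5708 -0.2144  0.076 ] [ 0.5722 -0.2119  0.0518]
(241, 131) [ 0.5331 -0.1961  0.076 ] [ 0.5312 -0.192   0.0521]
(284, 131) [ 0.5434 -0.2239  0.076 ] [ 0.5424 -0.2223  0.052 ]
(262, 112) [ 0.55   -0.2058  0.076 ] [ 0.55   -0.2058  0.0763]
215 65Traceback (most recent call last):
  File "<stdin>", line 7, in <module>
IndexError: list index out of range
```

Call:
{"name": "jog_arm", "arguments": {"increments": [[[0.8,-0.4,0,0,0,0,-1],[0.8,-0.4,0.2,0,0,0,-1],[0.8,-0.4,0.6,0,0,0,-1],[0.16,0,0.8,0,0,0,-1],[0,0,0.8,0,0,0,-1]]]}}

```text
time: 1.82
tool_pos: [0.5509, -0.2109, 0.2085]
tcp_rot: [3.091, 0.552, 0.005]
wrist_force: [0.3, -0.3, -1.1]
width: -0.003
grip_force: 0.0
```

Call:
{"name": "jog_arm", "arguments": {"increments": [[[0,0,0.8,0,0,0,-1],[0,0,0.3,0,0,0,-1],[0,0,0,0,0,0,-1],[0,0,0,0,0,0,-1],[0,0,0,0,0,0,-1]]]}}

```text
time: 2.23
tool_pos: [0.5499, -0.2118, 0.1767]
tcp_rot: [3.092, 0.548, 0.004]
wrist_force: [-0.2, 0.4, -0.2]
width: 0.002
grip_force: 0.0
```

Call:
{"name": "jog_arm", "arguments": {"increments": [[[0.06,-0.18,0.3,0,0,0,-1],[0,0,0.3,0,0,0,-1],[0,0,0.1,0,0,0,-1],[0,0,0,0,0,0,-1],[0,0,0,0,0,0,-1]]]}}

```text
time: 2.65
tool_pos: [0.5486, -0.2048, 0.1534]
tcp_rot: [-3.093, -0.55, 0.001]
wrist_force: [-0.1, 0.1, -0.7]
width: -0.002
grip_force: 0.0
```

Call:
{"name": "jog_arm", "arguments": {"increments": [[[0,0,0.1,0,0,0,-1],[0,0,0.1,0,0,0,-1],[0,0,0.1,0,0,0,-1],[0,0,0,0,0,0,-1],[0,0,0,0,0,0,-1]]]}}

```text
time: 3.07
tool_pos: [0.5486, -0.2053, 0.1449]
tcp_rot: [3.093, 0.55, -0.001]
wrist_force: [-3.2, -0.2, 3.1]
width: 0.002
grip_force: 1.7
```

Call:
{"name": "jog_arm", "arguments": {"increments": [[[0,0,0.06,0,0,0,-1],[0,0,0.06,0,0,0,-1],[0,0,0,0,0,0,-1],[0,0,0,0,0,0,-1],[0,0,0,0,0,0,-1]]]}}

```text
time: 3.48
tool_pos: [0.5477, -0.2056, 0.1416]
tcp_rot: [3.093, 0.55, -0.004]
wrist_force: [-6.5, -3.4, 6.2]
width: -0.004
grip_force: 4.3
```

```bash
python3 look.py w2
python3 - <<'E'
from h import *
p,d=viewer.read_camera('top');cv2.imwrite('pics/t2.png',p)
l,st,c=blob(p,yel)
print([(c[i].round(),st[i]) for i in range(1,len(st)) if st[i,4]>150 and 300<c[i][0]<400 and 150<c[i][1]<270])
E
```

```text
3.4833 [ 0.54772054 -0.20560358  0.14155442] [-6.50869896 -3.37230664  6.23194764] -0.004377000861232644 [[0.939, 0.345, -0.003], [0.345, -0.939, -0.001], [-0.003, -0.0, -1.0]]
[(array([330., 191.]), array([320, 173,  21,  36, 432], dtype=int32))]
```

Call:
{"name": "jog_arm", "arguments": {"increments": [[[0,0,-0.3,0,0,0,-1],[0,0,-0.8,0,0,0,-1],[0,0,-0.9,0,0,0,-1],[0,0,-0.9,0,0,0,-1],[0,0,-0.6,0,0,0,-1]]]}}

```text
time: 4.0
tool_pos: [0.5503, -0.205, 0.2495]
tcp_rot: [3.092, 0.549, 0.007]
wrist_force: [1.0, 0.2, 0.3]
width: -0.001
grip_force: 0.0
```

Call:
{"name": "jog_arm", "arguments": {"increments": [[[0,0,0,0,0,0,-1],[0,0,0,0,0,0,-1],[0,0,0,0,0,0,-1],[0,0,0,0,0,0,-1],[0,0,0,0,0,0,-1]]]}}

```text
time: 4.42
tool_pos: [0.548, -0.2046, 0.2444]
tcp_rot: [-3.091, -0.549, 0.004]
wrist_force: [-0.6, -0.2, -0.7]
width: -0.002
grip_force: 0.0
```

```bash
python3 look.py w3
```

```text
4.4167 [ 0.54804662 -0.20456244  0.2443743 ] [-0.55740308 -0.19220452 -0.69206788] -0.002039502259838999 [[0.939, 0.345, -0.003], [0.345, -0.939, 0.001], [-0.002, -0.002, -1.0]]
red [625.  40.] [ 607    5   33   77 1345] [ 0.7119 -0.3218  0.09  ]
```

View pics/w3.png

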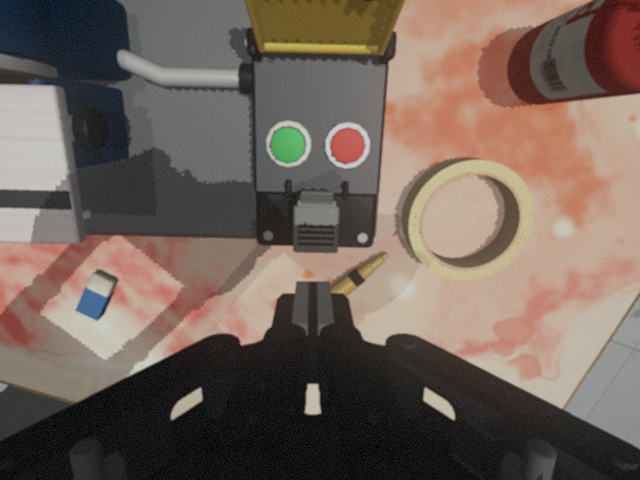

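The flap is open. Green is at (289,143), red at (348,145), and the flap's hinge is at the top, around (322,45).

Run:
```python
from h import *
f=np.load('pics/w3.npz');C=ray('wrist',dict(tcp_rot=f['r'],tool_pos=f['t']));d=f['d']
l,st,c=blob(cv2.imread('pics/w3.png'),lambda h,s,v:(h>45)&(h<75)&(s>120)&(v>80))
i=1+np.argmax(st[1:,4]);g=atz(C,c[i],.072);print(c[i],st[i],g,d[int(c[i][1]),int(c[i][0])],atd(C,c[i],d[int(c[i][1]),int(c[i][0])]))
print(atz(C,(348,145),.066))
R=C and Ro.from_rotvec(f['r']).as_matrix();print(R.T@(g-f['t'])/.03)
```

```text
[283.87540984 146.03278689] [271 128  33  34 610] [ 0.59517743 -0.16764232  0.072     ] 0.23647751 [ 0.59514704 -0.16762193  0.07160819]
[ 0.60940989 -0.20552134  0.066     ]
[ 1.91117768 -0.60092109  5.74310915]
```

Call:
{"name": "jog_arm", "arguments": {"increments": [[[0.9,-0.3,0,0,0,0,-1],[0.9,-0.27,0.3,0,0,0,-1],[0.1,0,0.7,0,0,0,-1],[0,0,0.9,0,0,0,-1],[0,0,0.7,0,0,0,-1]]]}}

```text
time: 4.88
tool_pos: [0.5964, -0.1685, 0.166]
tcp_rot: [-3.092, -0.551, 0.002]
wrist_force: [-0.6, -0.3, -0.2]
width: 0.002
grip_force: 0.0
```

Call:
{"name": "jog_arm", "arguments": {"increments": [[[0,0,0.4,0,0,0,-1],[0,0,0,0,0,0,-1],[0,0,0,0,0,0,-1],[0,0,0,0,0,0,-1],[0,0,0,0,0,0,-1]]]}}

```text
time: 5.3
tool_pos: [0.5976, -0.1699, 0.1583]
tcp_rot: [3.092, 0.549, 0.005]
wrist_force: [-0.4, 0.1, 1.0]
width: -0.002
grip_force: 0.0
```

Call:
{"name": "jog_arm", "arguments": {"increments": [[[-0.05,0,0.25,0,0,0,-1],[0,0,0.15,0,0,0,-1],[0,0,0.1,0,0,0,-1],[0,0,0,0,0,0,-1],[0,0,0,0,0,0,-1]]]}}

```text
time: 5.72
tool_pos: [0.5947, -0.1697, 0.1408]
tcp_rot: [-3.093, -0.55, 0.001]
wrist_force: [-0.3, 0.6, 0.3]
width: -0.001
grip_force: 0.0
```

Call:
{"name": "jog_arm", "arguments": {"increments": [[[0,0,0.06,0,0,0,-1],[0,0,0.06,0,0,0,-1],[0,0,0,0,0,0,-1],[0,0,0,0,0,0,-1],[0,0,0,0,0,0,-1]]]}}

```text
time: 6.13
tool_pos: [0.5952, -0.1699, 0.1386]
tcp_rot: [3.093, 0.55, -0.0]
wrist_force: [-2.4, 1.4, 6.0]
width: 0.003
grip_force: 3.1
```

Call:
{"name": "jog_arm", "arguments": {"increments": [[[0,0,0.06,0,0,0,-1],[0,0,0.04,0,0,0,-1],[0,0,0,0,0,0,-1],[0,0,0,0,0,0,-1],[0,0,0,0,0,0,-1]]]}}

```text
time: 6.55
tool_pos: [0.5952, -0.1699, 0.1385]
tcp_rot: [3.093, 0.55, -0.0]
wrist_force: [-7.7, 2.4, 21.1]
width: -0.001
grip_force: 10.6
```

Call:
{"name": "jog_arm", "arguments": {"increments": [[[0,0,-0.5,0,0,0,-1],[0,0,-0.9,0,0,0,-1],[-0.4,0,-0.9,0,0,0,-1],[-0.4,0,-0.9,0,0,0,-1],[-0.4,0,-0.9,0,0,0,-1]]]}}

```text
time: 6.97
tool_pos: [0.5607, -0.1821, 0.2584]
tcp_rot: [-3.093, -0.55, 0.001]
wrist_force: [0.7, -0.4, -0.1]
width: 0.005
grip_force: 0.0
```

Call:
{"name": "jog_arm", "arguments": {"increments": [[[0,0,0,0,0,0,-1],[0,0,0,0,0,0,-1],[0,0,0,0,0,0,-1],[0,0,0,0,0,0,-1],[0,0,0,0,0,0,-1]]]}}

```text
time: 7.38
tool_pos: [0.5607, -0.1817, 0.2556]
tcp_rot: [-3.091, -0.55, 0.004]
wrist_force: [-0.5, -0.8, -0.2]
width: 0.001
grip_force: 0.0
```

```bash
python3 look.py w4;python3 - <<'E'
from h import *
f=np.load('pics/w4.npz');C=ray('wrist',dict(tcp_rot=f['r'],tool_pos=f['t']));d=f['d'];p=cv2.imread('pics/w4.png')
for nm,g in(('g',lambda h,s,v:(h>45)&(h<75)&(s>120)&(v>80)),('r',red)):
    l,st,c=blob(p,g)
    for i in range(1,len(st)):
        if st[i,4]>200:
            m=l==i;P=atd(C,c[i],np.median(d[m]));print(nm,c[i],st[i],P)
cv2.imwrite('pics/w4c.png',p[0:300,150:500])
E
```

```text
7.3833 [ 0.56066134 -0.18174537  0.25559682] [-0.53006092 -0.7787134  -0.18630864] 0.0011204197658702026 [[0.939, 0.345, -0.003], [0.345, -0.939, 0.001], [-0.003, -0.002, -1.0]]
yel [362.  36.] [325  25  69  25 479] [ 0.6825 -0.1671  0.081 ]
g [311.01117318 176.98603352] [300 159  28  29 358] [ 0.59321566 -0.16803612  0.06558452]
```

View pics/w4.png

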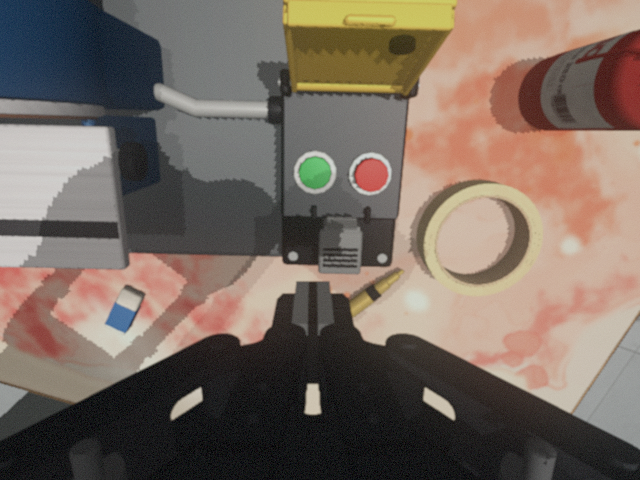

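Call:
{"name": "jog_arm", "arguments": {"increments": [[[0.6,0.1,-0.3,0,0,0,-1],[1,0.2,0,0,0,0,-1],[1,0.2,0,0,0,0,-1],[1,0.14,0,0,0,0,-1],[0.9,0,0,0,0,0,-1]]]}}

```text
time: 7.85
tool_pos: [0.6962, -0.1537, 0.2652]
tcp_rot: [-3.093, -0.549, 0.002]
wrist_force: [-0.5, -0.1, 0.7]
width: 0.005
grip_force: 0.0
```

Call:
{"name": "jog_arm", "arguments": {"increments": [[[0.3,0,0,0,0,0,-1],[0,0,0,0,0,0,-1],[0,0,0,0,0,0,-1],[0,0,0,0,0,0,-1],[0,0,0,0,0,0,-1]]]}}

```text
time: 8.27
tool_pos: [0.7018, -0.1511, 0.2665]
tcp_rot: [-3.093, -0.549, 0.002]
wrist_force: [0.5, -0.1, -0.6]
width: 0.002
grip_force: 0.0
```

```bash
cat > hf.py <<'E'
from h import *
s=read_state();x=np.array([.939,.345,0]);y=np.array([-.345,.939,0])
t=s['tool_pos']-[.6549,-.1677,0];print('X',t@x*1000,'Y',t@y*1000,'tip z',(s['tool_pos'][2]-.073)*1000,s['wrist_force'])
E
python3 hf.py
```

```text
X 49.71929470485642 Y -0.6253036885390166 tip z 193.46503608666467 [ 0.51767129 -0.10498727 -0.60592823]
```

Call:
{"name": "jog_arm", "arguments": {"increments": [[[0,0,0.6,0,0,0,-1],[0,0,0.8,0,0,0,-1],[0,0,0.48,0,0,0,-1],[0,0,0,0,0,0,-1],[0,0,0,0,0,0,-1]]]}}

```text
time: 8.68
tool_pos: [0.7017, -0.1508, 0.209]
tcp_rot: [-3.092, -0.549, 0.005]
wrist_force: [-0.1, 0.4, 0.6]
width: 0.001
grip_force: 0.0
```

```bash
python3 hf.py
```

```text
X 49.73355199968105 Y -0.25602700206125406 tip z 135.96077836590254 [-0.14662076  0.4467549   0.58904614]
```

Call:
{"name": "jog_arm", "arguments": {"increments": [[[-0.46,0,-0.05,0,0,0,-1],[-0.46,0,-0.05,0,0,0,-1],[-0.27,0,-0.02,0,0,0,-1],[-0.27,0,-0.01,0,0,0,-1],[-0.26,0,0.04,0,0,0,-1]]]}}

```text
time: 9.1
tool_pos: [0.6556, -0.1683, 0.2166]
tcp_rot: [3.092, 0.549, 0.007]
wrist_force: [-1.6, 4.4, 11.5]
width: -0.002
grip_force: 5.7
```

```bash
python3 hf.py
```

```text
X 0.40428372194067985 Y -0.7946710063741577 tip z 143.59905963643942 [-1.64413673  4.39830301 11.49254689]
```

```bash
python3 - <<'E'
from h import *
a,_=viewer.read_camera('wrist');b,_=viewer.read_camera('scene');c,_=viewer.read_camera('top')
cv2.imwrite('pics/m5.png',np.hstack([cv2.resize(b[140:290,240:440],(400,300)),cv2.resize(c[140:290,260:460],(400,300))]))
cv2.imwrite('pics/m5.png',np.vstack([cv2.imread('pics/m5.png'),cv2.resize(a,(800,300))]))
E
python3 hf.py
```

```text
X -0.05811996669309774 Y -0.7798099419708017 tip z 143.5838536571894 [-1.15152053  3.95854267 10.42417183]
```

View pics/m5.png

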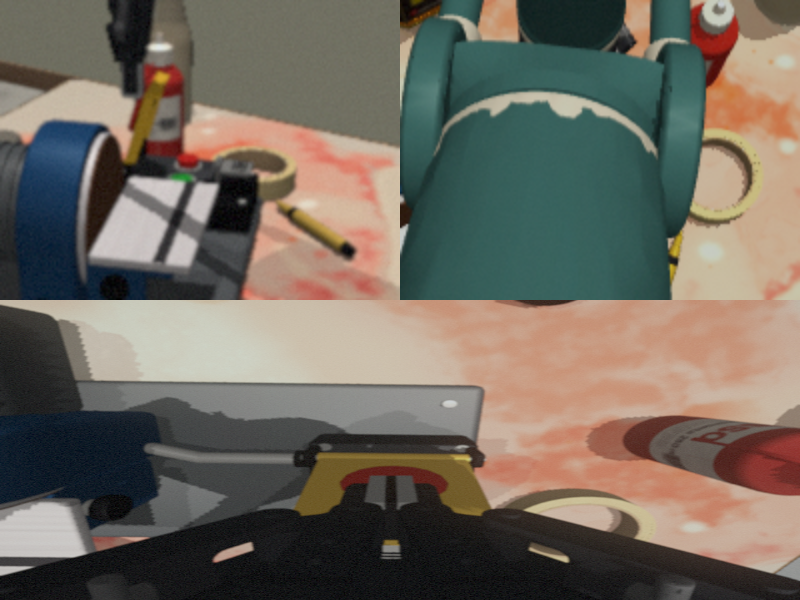

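The flap leans forward at about 70° and the fingertip is catching on the pad's upper rim. I'll back off, go lower and sweep again.

Call:
{"name": "jog_arm", "arguments": {"increments": [[[0.2,0,-0.2,0,0,0,-1],[0.5,0,0,0,0,0,-1],[0.6,0,0,0,0,0,-1],[0.5,0,0,0,0,0,-1],[0,0,0,0,0,0,-1]]]}}

```text
time: 9.67
tool_pos: [0.7077, -0.1492, 0.2195]
tcp_rot: [3.092, 0.551, 0.004]
wrist_force: [0.0, 0.5, 0.1]
width: -0.001
grip_force: 0.0
```

Call:
{"name": "jog_arm", "arguments": {"increments": [[[0,0,0,0,0,0,-1],[0,0,0,0,0,0,-1],[0,0,0.2,0,0,0,-1],[0,0,0.3,0,0,0,-1],[0,0,0,0,0,0,-1]]]}}

```text
time: 10.08
tool_pos: [0.7035, -0.1499, 0.2012]
tcp_rot: [-3.092, -0.549, 0.006]
wrist_force: [-0.2, -0.6, -0.4]
width: 0.004
grip_force: 0.0
```

Call:
{"name": "jog_arm", "arguments": {"increments": [[[0,0,0.1,0,0,0,-1],[0,0,0,0,0,0,-1],[0,0,0,0,0,0,-1],[0,0,0,0,0,0,-1],[0,0,0,0,0,0,-1]]]}}

```text
time: 10.5
tool_pos: [0.7055, -0.1499, 0.2014]
tcp_rot: [3.093, 0.55, 0.001]
wrist_force: [0.3, 0.3, -0.3]
width: 0.003
grip_force: 0.0
```

```bash
python3 hf.py
```

```text
X 53.69272395880392 Y -0.7459437348962763 tip z 128.4061233952558 [ 0.31351305  0.33347346 -0.25857006]
```

Call:
{"name": "jog_arm", "arguments": {"increments": [[[-0.36,0,0.1,0,0,0,-1],[-0.36,0,0.03,0,0,0,-1],[-0.36,0,-0.03,0,0,0,-1],[-0.22,0,-0.05,0,0,0,-1],[-0.2,0,-0.02,0,0,0,-1]]]}}

```text
time: 10.92
tool_pos: [0.6619, -0.1658, 0.2004]
tcp_rot: [-3.093, -0.549, -0.0]
wrist_force: [0.9, -0.1, 0.1]
width: 0.002
grip_force: 0.5
```

```bash
python3 hf.py
```

```text
X 7.21775936679058 Y -0.608444606859611 tip z 127.38537387777754 [ 0.93877818 -0.06661973  0.1282275 ]
```

Call:
{"name": "jog_arm", "arguments": {"increments": [[[-0.2,0,0.02,0,0,0,-1],[-0.2,0,0.04,0,0,0,-1],[-0.2,0,0.08,0,0,0,-1],[-0.2,0,0.1,0,0,0,-1],[-0.17,0,0.13,0,0,0,-1]]]}}

```text
time: 11.33
tool_pos: [0.6353, -0.1756, 0.1891]
tcp_rot: [3.093, 0.55, 0.0]
wrist_force: [0.4, 0.0, 1.8]
width: -0.005
grip_force: 0.9
```

```bash
python3 hf.py
```

```text
X -21.158063823944165 Y -0.6822704150065505 tip z 116.05608152439957 [0.40293683 0.0020705  1.81749527]
```

Call:
{"name": "jog_arm", "arguments": {"increments": [[[-0.17,0,0.14,0,0,0,-1],[-0.15,0,0.15,0,0,0,-1],[-0.12,0,0.16,0,0,0,-1],[-0.06,0,0.1,0,0,0,-1],[0,0,0,0,0,0,-1]]]}}

```text
time: 11.75
tool_pos: [0.6207, -0.1807, 0.1711]
tcp_rot: [-3.093, -0.549, 0.003]
wrist_force: [0.4, -0.0, 0.8]
width: 0.002
grip_force: 0.6
```

```bash
python3 hf.py
```

```text
X -36.58569512873933 Y -0.40844146248994617 tip z 98.14636683315126 [ 0.36735905 -0.0352414   0.77109409]
```

Call:
{"name": "jog_arm", "arguments": {"increments": [[[-0.1,0,0.06,0,0,0,-1],[-0.07,0,0.06,0,0,0,-1],[0,0,0.04,0,0,0,-1],[0,0,0.02,0,0,0,-1],[0,0,0,0,0,0,-1]]]}}

```text
time: 12.17
tool_pos: [0.6166, -0.1825, 0.1671]
tcp_rot: [3.093, 0.55, -0.001]
wrist_force: [-0.9, -0.8, 1.7]
width: 0.002
grip_force: 0.8
```

```bash
python3 hf.py
```

```text
X -41.0688284686351 Y -0.6886322995675902 tip z 94.11490225162454 [-0.93330483 -0.78544657  1.72262089]
```

Call:
{"name": "jog_arm", "arguments": {"increments": [[[-0.1,0,0.03,0,0,0,-1],[0,0,0.03,0,0,0,-1],[0,0,0,0,0,0,-1],[0,0,0,0,0,0,-1],[0,0,0,0,0,0,-1]]]}}

```text
time: 12.58
tool_pos: [0.6146, -0.1834, 0.1659]
tcp_rot: [3.093, 0.55, 0.002]
wrist_force: [0.6, 0.5, 5.7]
width: -0.003
grip_force: 2.7
```

Call:
{"name": "jog_arm", "arguments": {"increments": [[[0,0,0.02,0,0,0,-1],[0,0,0.02,0,0,0,-1],[0,0,0,0,0,0,-1],[0,0,0,0,0,0,-1],[0,0,0,0,0,0,-1]]]}}

```text
time: 13.0
tool_pos: [0.6142, -0.1835, 0.1643]
tcp_rot: [3.093, 0.55, 0.001]
wrist_force: [-0.1, -0.4, 3.9]
width: 0.002
grip_force: 1.8
```

```bash
python3 hf.py
```

```text
X -43.62496939283439 Y -0.7914709954616577 tip z 91.28195567263882 [-0.0764207  -0.36724465  3.89763799]
```

Call:
{"name": "jog_arm", "arguments": {"increments": [[[0,0,0.02,0,0,0,-1],[0,0,0.02,0,0,0,-1],[0,0,0,0,0,0,-1],[0,0,0,0,0,0,-1],[0,0,0,0,0,0,-1]]]}}

```text
time: 13.42
tool_pos: [0.6136, -0.1832, 0.1623]
tcp_rot: [-3.093, -0.55, 0.002]
wrist_force: [-0.4, -0.5, 1.3]
width: 0.002
grip_force: 0.7
```

```bash
python3 hf.py
```

```text
X -44.08622418731148 Y -0.33221805129917154 tip z 89.28243482107266 [-0.39000694 -0.45259862  1.31586411]
```

Call:
{"name": "jog_arm", "arguments": {"increments": [[[0,0,0.02,0,0,0,-1],[0,0,0,0,0,0,-1],[0,0,0,0,0,0,-1],[0,0,0,0,0,0,-1],[0,0,0,0,0,0,-1]]]}}

```text
time: 13.83
tool_pos: [0.6138, -0.1832, 0.1621]
tcp_rot: [-3.093, -0.55, 0.001]
wrist_force: [-1.3, -0.6, 2.3]
width: -0.001
grip_force: 0.8
```

Call:
{"name": "jog_arm", "arguments": {"increments": [[[0,0,-0.2,0,0,0,-1],[0,0,-0.8,0,0,0,-1],[-0.3,0,-1,0,0,0,-1],[-0.8,0,-1,0,0,0,-1],[-0.8,0,-0.8,0,0,0,-1]]]}}

```text
time: 14.25
tool_pos: [0.5611, -0.2029, 0.2787]
tcp_rot: [3.092, 0.552, 0.003]
wrist_force: [-0.1, 0.1, 0.5]
width: 0.002
grip_force: 0.0
```

Call:
{"name": "jog_arm", "arguments": {"increments": [[[-0.8,0,0,0,0,0,-1],[-0.5,0,0,0,0,0,-1],[0,0,0,0,0,0,-1],[0,0,0,0,0,0,-1],[0,0,0,0,0,0,-1]]]}}

```text
time: 14.67
tool_pos: [0.524, -0.216, 0.2752]
tcp_rot: [-3.092, -0.549, 0.001]
wrist_force: [-0.1, 0.6, -0.5]
width: 0.003
grip_force: 0.0
```

```bash
python3 look.py w6
```

```text
14.6667 [ 0.52402045 -0.21602795  0.27523866] [-0.09383745  0.64429742 -0.4577203 ] 0.0030906410863864283 [[0.939, 0.344, -0.001], [0.344, -0.939, 0.001], [-0.0, -0.001, -1.0]]
red [605.  23.] [ 573    0   67   47 1491] [ 0.7055 -0.3369  0.09  ]
```

View pics/w6.png

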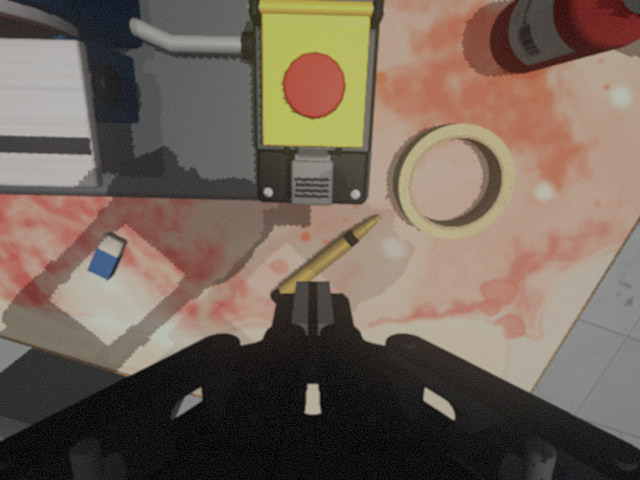

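The flap is closed under the catch, with its pad at (314,85) and the catch at (312,178). The marker, eraser, tape and bottle look untouched. The arm is clear, so I'm handing the job in.

```bash
python3 -c "
from workcell import bot
print(bot.finish_job())"
```

```text
the job is handed in; nothing more can be done
None
```

Job handed in at about 14.7 s: the catch was pressed, the green button was seen pressed in, and the flap clicked shut under the catch with about 6 N at most near closing; the button can't be seen under the closed flap, so I didn't recheck it afterwards.

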